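# Unfold the crank and clamp the housing snug

## Robot

A 6-joint arm with a two-finger parallel gripper is mounted at the origin on the work surface. World frame = base frame: x ahead of the robot, y to its left, z up, the work surface at z = 0. Lengths are in mm, angles in rad, forces in N, time in s.
With the tool pointing down it reaches from about 350 to 725 mm from the base axis. Payload 4.3 kg.
Tool frame: the origin (TCP) lies on the centre line of the jaws, within the pads' length; the fingertips stand 8 mm ahead of it and the grasp point (between the pads) lies 11 mm behind it (ctrl.tcp_to_tips is the z of the fingertips in the tool frame, in mm); z points along the fingers, y is the line along which they close (so a half turn about z gives the same grasp; the last joint's range is limited). The gripper opens to 85 mm and grips with 20 to 120 N. Pads are 22 mm wide; open, the fingers measure 114 mm over their backs; the gripper's body (76 mm by 85 mm) begins 54 mm behind the grasp point. The pads swing forward as they close: fully open they stand 13 mm farther back than shut.
Start: joints at [1.026, 0.377, 0.081, 1.274, 0, 1.46], TCP at [242.218, 521.533, 239.329] pointing down, gripper open.
Joint ranges: [-2.72, 2.72], [-0.84, 1.66], [-1.02, 1.22], [-1.77, 2.12], [-1.37, 1.28], [-3.14, 3.14]. Speed limits (rad/s): [2.57, 2.57, 3.14, 3.14, 3.14, 3.14].

## Interface

Orientations are given as a unit quaternion [x, y, z, w].
In Python, from station import read_state, camera, camera_params, ctrl gives the robot as it stands.
- The arm moves only by the tool servo_tool, never from a script. Its argument "deltas" is a list of rows, each an object with "gripper": the opening, from 0 (shut) to 1 (fully open); "linear": the shift along the tool's x, y, z in units of 25 mm (1.0 is 25 mm), a list of three; "rot": the turn, a rotation vector about the tool's x, y, z in units of 5 degrees (1.0 is 5 degrees), a list of three. A call has 1 to 12 rows; each row is the pose to reach, as a shift and turn from the pose commanded when the call began, along the tool's axes at that moment; what a row does not reach only later rows make up. A row lasts 1/12 s, in which the tool goes at most 41.7 mm and 7.16 degrees, less where a joint would pass 70% of its speed; a pose out of reach is approached as far as the arm can. A call with a gripper value outside its range is refused whole. The fingers move at their own pace and stop on an object; "newtons" is the grip in N (left out, the last holds). Time passes only in rows, so rows that repeat a pose let the fingers close. It gives the time, the measured TCP pose, the force, the opening and the grip force at its end, in the units of the state.
- read_state(): the state, without advancing time (a new reading comes with each control period).
- camera(name): name is "side" or "top" or "wrist"; returns the picture (420x560x3 uint8, red, green, blue); there is no depth.
- camera_params(name): a dict with "intrinsics" (3x3 intrinsics, pixels), "extrinsics" (4x4, takes a point from camera to world coordinates); the wrist camera has in their place "mount" (4x4, takes a point from camera to tool coordinates, whose origin is the TCP and whose axes are the flange's). Camera axes: x right, y down, z forward; pixel columns grow to the right and rows downward; lengths in mm; the calibration is good to about 2 mm. A picture is of the moment at which its call begins: read the wrist's pose just before it. camera_params takes no time and is no camera call.
- ctrl.hand_in(): hands the job in; it is judged then, once.
The state is a dict: "t": time; "joint_positions": joint angles; "joint_vel": joint speeds; "joint_efforts": joint torques, N m; "eef_pos": TCP position; "ee_rot": TCP orientation; "force": force on the tool from outside, world axes, zero at the start; "moment": the same for the moment, N m; "gripper_width": finger opening in mm; "finger_force": force on a finger pad.
Only numpy, scipy, OpenCV 4.12 (cv2) and the standard library are available. Lean on these libraries where they do the work, as an engineer would, in place of code of your own. Each camera call takes 0.05 s, during which the arm holds its last target. There are 200 camera calls.

## Task

The bearing housing has been set on the anvil of the bench screw clamp and must be held for gauging. Swing the folded crank grip up until it clicks into its upright working position, only then wind the crank clockwise (seen from above) to bring the shoe down until it is snug on the housing - firm, but not forced - and let go, leaving the grip standing. Leave the housing where it stands and do not disturb the things lying around the clamp.

Things in the scene. Friction and masses are not known exactly. Their poses are not given: they have to be found in the camera images.
- press: White cast C-frame bench screw clamp, fixed to the table: base plate 150 x 220 x 22 mm, one column, and a head whose top is 178 mm above the table (184 mm at the brass nut). Origin on the table directly under the vertical screw axis; z up, y points from the screw axis to the column (centre of the column 105 mm along y), the throat is open along x and -y.
- spindle: Steel screw spindle, carrying at its foot a round flat shoe (36 mm diameter) that presses on the housing and does not turn. Origin at its top end, at the underside of the crank's hub, z up; the shoe's face is about 10 cm below, set some mm higher or lower each run. It goes down 8 mm per full clockwise turn of the crank (right-hand screw, self-locking: it stays where it is left).
- hub (a point): Centre of the top of the crank's hub, on the screw axis. Turns and sinks with the crank: z up, x along the crank arm to the grip's hinge, y along the hinge pin. Arm 16 mm wide, top level with the hub's, 30 mm above the clamp's head at the start. Pull across the arm at the grip while turning: about 7 N with the shoe free; snug is 3 to 6 N more than that (best 4.5); over 7 N more is forced.
- grip_pivot (a point): Centre of the hinge pin of the folding grip, at the outer end of the crank arm: 65 mm from the screw axis and 12 mm above the top of the hub. Two steel cheeks 25 mm wide overall hold the pin. Same axes as grip_mid.
- grip_mid (a point): Middle of the black folding crank grip: a free-spinning sleeve 20 mm in diameter and 55 mm long, its middle 36 mm from the hinge pin, its end 68 mm from the pin. x points along the grip from its free end to the pin, y along the pin. Folded, it lies level over the arm, free end above the hub, 2 mm clear of the arm; unfolded, it stands upright on the arm's end.
- grip (a joint): Fold angle of the grip about its hinge pin (rad): 0 = folded flat over the arm, 1.57 = upright, 1.60 = stop. The stiff hinge needs about 2 N at the grip's middle; from about 1.0 rad on a spring ball detent pushes back (about 3 N more at the grip's middle) until it is overcome near 1.36 rad, and then holds the grip against the stop, which is hard.
- housing: Loose steel bearing housing, a silvery block 80 x 80 mm and about 5 cm high, 2.1 kg, with a bore through two sides, standing on the round dark anvil under the shoe. Origin at the centre of its underside. Each run the shoe starts 2 to 13 mm above it. Shoe and housing are stiff: from first touch, about 0.4 rad of crank makes it snug, 0.8 rad forces it.
- ring_gauge: Loose steel ring gauge, 56 mm diameter, 18 mm high, lying flat beside the clamp; origin at the centre of its underside. Bystander.
- small_block: Loose small aluminium block with a bore, 40 x 40 x 36 mm; origin at the centre of its underside. Bystander.
- loupe: Loose black magnifier, 34 mm diameter, 40 mm high, standing; origin at the centre of its underside. Bystander.
Not all that is in view belongs to the job. Leave any orange or pink look-alike of the housing alone.

How it is judged (in metres and radians):
On the way, in this order (a step that is already met when the one before it is completed fails the run):
1. the grip has been swung up and has clicked upright (beyond 1.48 rad) (value of joint grip above 1.48 rad), for 0.2 s.
2. the shoe presses on the housing with more than 100 N (contact force between spindle and housing above 100 N and value of joint grip above 1.4 rad), for 0.2 s.
At the end, for the whole second after the job is handed in: The shoe clamps the housing with more than 90 N (it was never above 400 N), the grip stands upright in its detent (fold angle above 1.45 rad), the housing is within 5 mm of where it stood and at rest, and ring gauge, small block and loupe are within 15 mm of where they stood (contact force between spindle and housing above 90 N and value of joint grip above 1.45 rad and distance of housing from where it was at the start of the episode below 0.005 m and velocity of joint grip below 0.1 rad/s and linear speed of housing below 0.01 m/s and distance of each of ring_gauge, small_block, loupe from where it was at the start of the episode below 0.015 m); the robot touches nothing.
It fails at once if the housing is clamped with more than 400 N (screw forced) (contact force between spindle and housing above 400 N).
It fails at once if the crank is turned (its hinge moves by more than 40 mm) while the grip is not upright (distance of grip_pivot from where it was at the start of the episode above 0.04 m and value of joint grip below 1.3 rad).
It fails at once if the housing is shifted by more than 8 mm (distance of housing from where it was at the start of the episode above 0.008 m).
It fails at once if a bystander is moved by more than 15 mm (distance of any of ring_gauge, small_block, loupe from where it was at the start of the episode above 0.015 m).
It also fails if it takes over 72 s, if anything falls off the work surface, if the arm or the gripper's body presses on something with over 40 N, if the wrist force passes 120 N, or if a joint passes its speed limit or range.

## Working session

There is one attempt and no reset: what is moved stays moved. The work goes in short steps, Python scripts to look and compute and a tool call to move; the robot and the scene stay as the last step left them, time stands still between calls to the robot, and variables do not carry over. Pictures are saved under pics/ and viewed, at most 10 in all, crops included, and the job is handed in when it is done.

Besides the shell and the picture viewer there is one more tool, called after "Call:" by a JSON object that holds its "method" and its "body", one argument or row to a line. servo_tool: Moves the arm, as the interface text tells. Its arguments: {"type":"object","properties":{"deltas":{"type":"array"},"newtons":{"type":"number"}},"required":["deltas"]}

```bash
mkdir -p pics; ls; python3 - <<'E'
from station import *
import cv2,numpy as np
s=read_state();print({k:np.round(v,3).tolist() for k,v in s.items()})
for n in("side","top"):
    cv2.imwrite(f"pics/{n}0.png",camera(n)[:,:,::-1]);p=camera_params(n);print(n,np.round(p["intrinsics"],1).tolist(),np.round(p["extrinsics"],3).tolist())
print(np.round(camera_params("wrist")["mount"],3).tolist(), ctrl.tcp_to_tips)
E
```

```text
pics
{'t': 0.0, 'joint_positions': [1.026, 0.378, 0.08, 1.274, -0.0, 1.46], 'joint_vel': [-0.0, -0.0, 0.002, 0.0, -0.001, 0.0], 'joint_efforts': [-0.003, -46.361, 26.987, 0.021, -0.0, -0.0], 'eef_pos': [241.868, 520.957, 238.339], 'ee_rot': [0.216, 0.976, -0.001, -0.0], 'force': [-0.313, -0.091, -0.458], 'moment': [-0.017, 0.002, 0.025], 'finger_force': 0.0, 'gripper_width': 85.462}
side [[530.8, 0.0, 278.8], [0.0, 530.8, 215.6], [0.0, 0.0, 1.0]] [[-0.982, -0.084, 0.17, 311.352], [-0.189, 0.506, -0.842, 1021.345], [-0.015, -0.858, -0.513, 771.179], [0.0, 0.0, 0.0, 1.0]]
top [[509.7, 0.0, 273.7], [0.0, 509.7, 212.0], [0.0, 0.0, 1.0]] [[0.008, -0.997, 0.082, 414.267], [-1.0, -0.009, -0.021, 50.456], [0.021, -0.082, -0.996, 1270.459], [0.0, 0.0, 0.0, 1.0]]
[[0.0, -0.96, -0.279, 69.307], [1.0, -0.0, 0.001, 0.486], [-0.001, -0.279, 0.96, -136.037], [0.0, 0.0, 0.0, 1.0]] 8.0
```

View pics/side0.png

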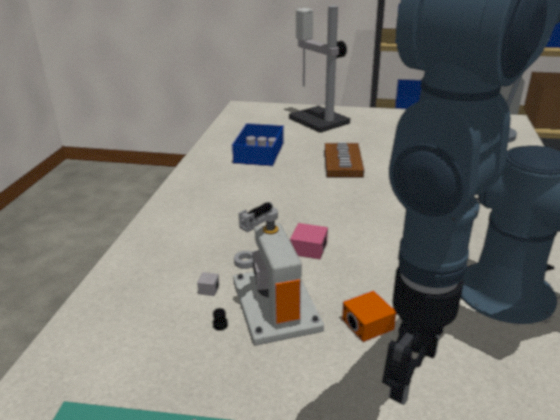

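View pics/top0.png

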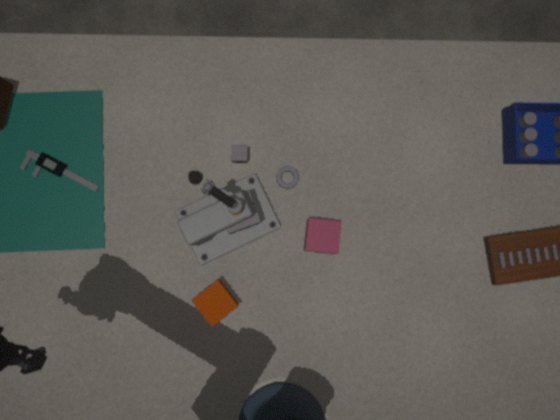

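The side view shows the clamp near (270,265) with the crank at about (258,215). In the top view the hub is near (238,207) and the hinge end near (208,187). I'll enlarge both.

```bash
python3 - <<'E'
import cv2,numpy as np
a=cv2.imread("pics/top0.png")[140:280,160:300];b=cv2.imread("pics/side0.png")[190:345,190:330]
f=lambda i:cv2.resize(i,(400,int(i.shape[0]*400/i.shape[1])),interpolation=cv2.INTER_CUBIC)
a,b=f(a),f(b);o=np.zeros((max(len(a),len(b)),800,3),np.uint8);o[:len(a),:400]=a;o[:len(b),400:]=b
o=cv2.convertScaleAbs(o,alpha=1.5);cv2.imwrite("pics/z.png",o)
E
```

```text
(no output)
```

View pics/z.png

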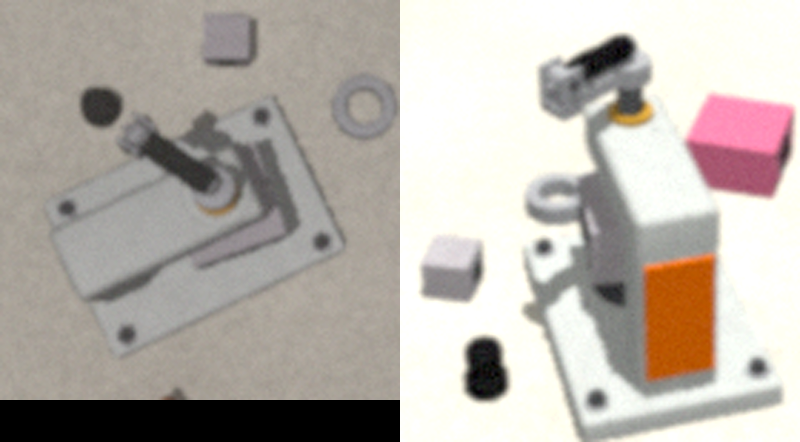

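In the crop, the hub is at (218,187) top and (632,65) side, the hinge is at (137,135) top and (563,88) side, and the base corners are clear. I'll triangulate from these.

```bash
cat > h.py <<'E'
from station import *
import numpy as np,cv2
def ray(n,u,v):
    p=camera_params(n);E=np.array(p["extrinsics"]);K=np.array(p["intrinsics"])
    return E[:3,3],E[:3,:3]@np.linalg.solve(K,[u,v,1.])
def onz(n,u,v,z):
    o,d=ray(n,u,v);return o+d*(z-o[2])/d[2]
def proj(n,P):
    p=camera_params(n);E=np.linalg.inv(p["extrinsics"]);c=E[:3,:3]@P+E[:3,3];q=np.array(p["intrinsics"])@c;return q[:2]/q[2]
def tri(uv1,uv2):
    A=np.zeros((3,3));b=np.zeros(3)
    for n,uv in(("top",uv1),("side",uv2)):
        o,d=ray(n,*uv);d=d/np.linalg.norm(d);M=np.eye(3)-np.outer(d,d);A+=M;b+=M@o
    return np.linalg.solve(A,b)
E
python3 - <<'E'
from h import *
np.set_printoptions(precision=1,suppress=True)
t=lambda x,y:(160+x*.35,140+y*.35);s=lambda x,y:(190+(x-400)*.35,190+y*.35)
C=[onz("top",*t(*c),22)[:2] for c in((45,205),(275,97),(343,243),(120,355))];print(C)
print("edges",[np.linalg.norm(C[i]-C[i-1]) for i in range(4)])
c=np.mean(C,0);d=(C[0]+C[3]-C[1]-C[2])/2;print("ctr",c,"yaw of press y",np.degrees(np.arctan2(d[1],d[0])))
print("hub tri",tri(t(218,187),s(632,65)),"z208",onz("top",*t(218,187),208),onz("side",*s(632,65),208))
print("hinge tri",tri(t(137,135),s(563,88)),onz("top",*t(137,135),220),onz("side",*s(563,88),220))
for p in((101,106),(228,38),(363,106)):print(onz("top",*t(*p),30))
print("base corners side", [onz("side",*s(*p),22)[:2] for p in((585,425),(780,385),(525,248))])
E
```

```text
[array([515.8, 264.4]), array([611.5,  68.4]), array([485.5,   8.7]), array([388.4, 197.8])]
edges [np.float64(143.74984631625844), np.float64(218.0832479509372), np.float64(139.38100513767233), np.float64(212.61445364671644)]
ctr [500.3 134.8] yaw of press y 116.58342779235305
hub tri [513.  106.  218.7] z208 [515.1 106.7 208. ] [515.8  88.2 208. ]
hinge tri [549.  163.9 230.7] [551.3 165.2 220. ] [552.7 147.  220. ]
[600.8 217.2  30. ]
[661.1 109.3  30. ]
[603.2  -7.5  30. ]
base corners side [array([516.5, 267.5]), array([388.1, 204. ]), array([610.2,  79.8])]
```

The hub is about (514,106) and the hinge about (550,164), so the arm azimuth is about 58°. I'll move to a viewing pose above the grip with tool y along the hinge pin.

Call:
{"method": "servo_tool", "body": {
  "deltas": [
    {"gripper":1,"linear":[-2,-1,-3.6],"rot":[0,0,-1.4]},
    {"gripper":1,"linear":[-17,-9.1,-3.6],"rot":[0,0,-16.6]},
    {"gripper":1,"linear":[-17,-9.1,-3.6],"rot":[0,0,-16.6]},
    {"gripper":1,"linear":[-17,-9.1,-3.6],"rot":[0,0,-16.6]},
    {"gripper":1,"linear":[-17,-9.1,-3.6],"rot":[0,0,-16.6]},
    {"gripper":1,"linear":[-17,-9.1,-3.6],"rot":[0,0,-16.6]},
    {"gripper":1,"linear":[-17,-9.1,-3.6],"rot":[0,0,-16.6]},
    {"gripper":1,"linear":[-17,-9.1,-3.6],"rot":[0,0,-16.6]},
    {"gripper":1,"linear":[-17,-9.1,-3.6],"rot":[0,0,-16.6]},
    {"gripper":1,"linear":[-17,-9.1,-3.6],"rot":[0,0,-16.6]},
    {"gripper":1,"linear":[-17,-9.1,-3.6],"rot":[0,0,-16.6]},
    {"gripper":1,"linear":[-17,-9.1,-3.6],"rot":[0,0,-16.6]}
  ]
}}

```text
t: 1.1
eef_pos: [503.6, 173.6, 323.4]
ee_rot: [-0.451, 0.892, 0.0, -0.0]
force: [0.3, 1.3, 0.3]
gripper_width: 85.2
finger_force: 0.0
```

Call:
{"method": "servo_tool", "body": {
  "deltas": [
    {"gripper":1,"linear":[0.3,-1,0],"rot":[0,0,-0.4]},
    {"gripper":1,"linear":[0.5,-1.5,0],"rot":[0,0,-0.6]},
    {"gripper":1,"linear":[0.5,-1.5,0],"rot":[0,0,-0.6]},
    {"gripper":1,"linear":[0.5,-1.5,0],"rot":[0,0,-0.6]}
  ]
}}

```text
t: 1.43
eef_pos: [525.7, 142.4, 322.9]
ee_rot: [-0.471, 0.882, 0.0, -0.001]
force: [0.2, 0.6, -0.3]
gripper_width: 85.4
finger_force: 0.0
```

```bash
python3 - <<'E'
from h import *
s=read_state();print(s["eef_pos"],s["ee_rot"],s["joint_positions"]);i=camera("wrist")[:,:,::-1]
cv2.imwrite("pics/w1.png",cv2.resize(cv2.convertScaleAbs(i,alpha=1.4),(784,588)));print(camera_params("wrist")["intrinsics"])
E
```

```text
[525.66611224 142.37586655 322.92712678] [-4.70918618e-01  8.82176337e-01  4.91060173e-04 -5.69599805e-04] [ 1.47704893e-01  3.10944049e-01  2.00532318e-01  1.46178754e+00
  5.42306322e-04 -8.32959384e-01]
[[307.88411453   0.         280.3290115 ]
 [  0.         307.88411453 209.300068  ]
 [  0.           0.           1.        ]]
```

View pics/w1.png

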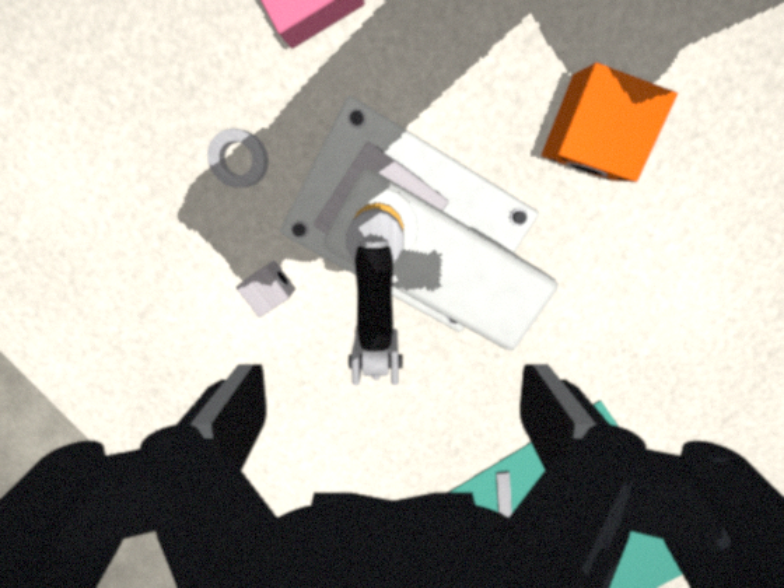

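The wrist view shows the crank upright in the image: hub centre at (374,238), hinge pin at (376,361) between cheek ends at x=350–402, and the grip along x≈374.

```bash
cat >> h.py <<'E'
from scipy.spatial.transform import Rotation as Ro
def wray(s,u,v):
    p=camera_params("wrist");M=np.array(p["mount"]);K=np.array(p["intrinsics"]);R=Ro.from_quat(s["ee_rot"]).as_matrix()
    return R@M[:3,3]+s["eef_pos"],R@M[:3,:3]@np.linalg.solve(K,[u,v,1.])
E
python3 - <<'E'
from h import *
np.set_printoptions(precision=1,suppress=True)
s=read_state()
f=lambda u,v,z:(lambda o,d:o+d*(z-o[2])/d[2])(*wray(s,u/1.4,v/1.4))
for z in(208,213,218):
    h=f(374,238,z);g=f(376,361,z+12);e=f(376,361,z+12)
    print(z,h,g,np.linalg.norm((g-h)[:2]),np.degrees(np.arctan2(*(g-h)[1::-1])), "pinlen(25)",np.linalg.norm(f(350,361,z+12)-f(402,361,z+12)))
for p in((356,117,22),(298,229,22),(518,216,22)): print(f(*p))
for n in("top","side"):
  for z in (208,218):print(n,proj(n,np.array([514.5,106.5,z])),proj(n,np.array([549,163,z+12])))
R=Ro.from_quat(s["ee_rot"]).as_matrix();print(R)
E
```

```text
208 [518.3 111.  208. ] [558.1 172.1 220. ] 72.91372060075905 56.921194121477605 pinlen(25) 31.489886711055778
213 [517.7 110.5 213. ] [556.7 170.3 225. ] 71.35061427218595 56.93011510482576 pinlen(25) 30.831730340939927
218 [517.1 110.  218. ] [555.2 168.4 230. ] 69.78750975082644 56.93943571376981 pinlen(25) 30.17357397082406
[490.4  26.8  22. ]
[599.9  80.6  22. ]
[408.3 192.9  22. ]
top [236.4 205.7] [209.  188.3]
top [236.1 205.3] [208.5 187.7]
side [270.  217.3] [246.9 225.1]
side [269.9 213.1] [246.7 220.8]
[[-0.6 -0.8 -0. ]
 [-0.8  0.6  0. ]
 [ 0.   0.  -1. ]]
```

Call:
{"method": "servo_tool", "body": {
  "deltas": [
    {"gripper":1,"linear":[0.1,0,0.9],"rot":[0,0,-0.3]},
    {"gripper":1,"linear":[0.1,0,1.9],"rot":[0,0,-0.3]},
    {"gripper":1,"linear":[0.1,0,1.9],"rot":[0,0,-0.3]},
    {"gripper":1,"linear":[0.1,0,1.9],"rot":[0,0,-0.3]}
  ]
}}

```text
t: 1.82
eef_pos: [522.3, 141.6, 275.1]
ee_rot: [-0.484, 0.875, 0.001, -0.002]
force: [-0.0, 0.9, -0.4]
gripper_width: 85.2
finger_force: 0.0
```

```bash
python3 - <<'E'
from h import *
s=read_state();print(s["eef_pos"],s["ee_rot"].tolist());i=camera("wrist")[:,:,::-1]
cv2.imwrite("pics/w2.png",cv2.resize(cv2.convertScaleAbs(i,alpha=1.4),(784,588)))
E
```

```text
[522.30212543 141.64552733 275.11052209] [-0.48394156604236904, 0.875098066225231, 0.0008444841877020059, -0.0017949907457959513]
```

View pics/w2.png

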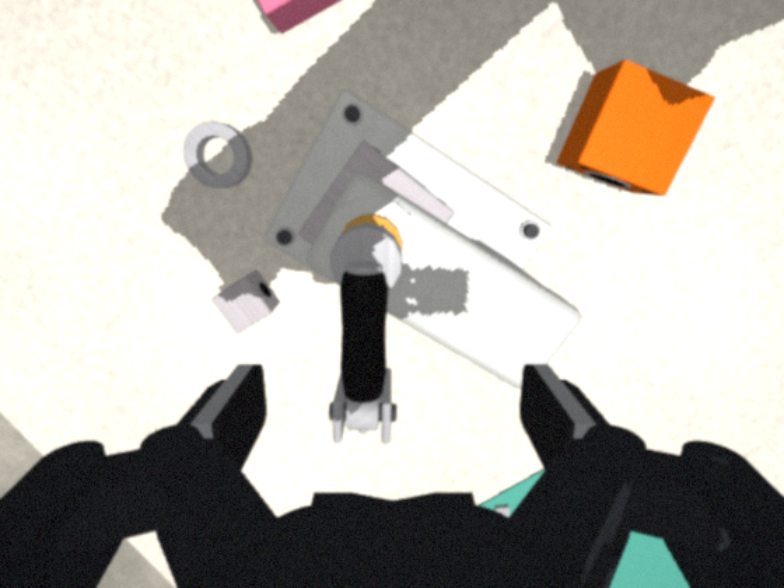

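The second view puts the pin at (363,411), the hub centre at about (366,258), and the free end of the grip at (364,270).

```bash
python3 - <<'E'
from h import *
np.set_printoptions(precision=1,suppress=True)
s1=dict(eef_pos=np.array([525.67,142.38,322.93]),ee_rot=[-.470919,.882176,.000491,-.00057])
s2=dict(eef_pos=np.array([522.302,141.646,275.11]),ee_rot=[-0.483942,0.875098,0.000844,-0.001795])
def lsq(rs):
    A=np.zeros((3,3));b=np.zeros(3);I=[]
    for o,d in rs:
        d=d/np.linalg.norm(d);M=np.eye(3)-np.outer(d,d);A+=M;b+=M@o;I.append((M,o))
    x=np.linalg.solve(A,b);return x,[M@(x-o) for M,o in I]
t=lambda x,y:(160+x*.35,140+y*.35);q=lambda x,y:(190+(x-400)*.35,190+y*.35)
W=lambda s,u,v:wray(s,u/1.4,v/1.4)
print("pin w",lsq([W(s1,376,361),W(s2,363,411)]))
print("pin all",lsq([W(s1,376,361),W(s2,363,411),ray("top",*t(137,135)),ray("side",*q(563,88))]))
print("hub w",lsq([W(s1,374,239),W(s2,366,258)]))
print("hub all",lsq([W(s1,374,239),W(s2,366,258),ray("top",*t(218,187)),ray("side",*q(632,65))]))
for z in(220,230):
  for s,uv in((s1,(376,361)),(s2,(363,411))):
    o,d=W(s,*uv);print(z,o+d*(z-o[2])/d[2])
# widths: cheeks 25 -> range
K=307.88
for w in (52,66,): print("depth from pin width",K*25/(w/1.4))
print(Ro.from_quat(s2["ee_rot"]).as_matrix()@np.array(camera_params("wrist")["mount"])[:3,3]+s2["eef_pos"])
E
```

```text
pin w (array([552.9, 163.8, 239.7]), [array([ 0.2, -0.2, -0. ]), array([-0.2,  0.2,  0. ])])
pin all (array([551.5, 165.2, 233.7]), [array([-2.6, -0.6, -1. ]), array([-3.3, -0.5, -1.5]), array([2. , 1.4, 0.4]), array([ 3.9, -0.3,  2.1])])
hub w (array([520.5, 111.8, 196.5]), [array([ 0.1, -0.1,  0. ]), array([-0.1,  0.1, -0. ])])
hub all (array([515. , 107.8, 220.3]), [array([-2.4, -1.5, -0.5]), array([-1.9, -0.5, -0.4]), array([1. , 1.7, 0.2]), array([3.3, 0.3, 0.7])])
220 [558.5 171.2 220. ]
220 [560.8 172.9 220. ]
230 [555.5 167.5 230. ]
230 [556.9 168.2 230. ]
depth from pin width 207.22692307692307
depth from pin width 163.26969696969695
[486.7  81.8 411.3]
```

```bash
python3 - <<'E'
from h import *
s=read_state();g=camera("wrist").astype(float).mean(2)
M=np.array(camera_params("wrist")["mount"])
for r in(205,215,225,235,245,255,265,272):
    p=g[r,225:300];lo=p[25:45].min()
    # half crossing
    L=next(i for i in range(35,0,-1) if p[i]>45);R=next(i for i in range(35,74) if p[i]>45)
    bg=(p[L-2]+p[R+2])/2
    l=L+ (p[L]-45)/(p[L]-p[L+1]);rr=R-(p[R]-45)/(p[R]-p[R-1])
    w=rr-l;d=307.88*20/w;y=(r-209.3)/307.88*d
    print(r,round(225+l,1),round(225+rr,1),round(w,1),"z",round(s["eef_pos"][2]-(M[2,3]+M[2,1]*y+M[2,2]*d),1),p[L-3:L+3].astype(int),p[R-2:R+4].astype(int))
S=cv2.imread("pics/side0.png");T=cv2.imread("pics/top0.png")
for n,I in(("side",S),("top",T)):
  I=cv2.resize(I,None,fx=6,fy=6,interpolation=cv2.INTER_CUBIC);I=cv2.convertScaleAbs(I,alpha=1.6)
  for z,c in((208,(0,0,255)),(220,(0,255,0))):
    h=np.array([514.5,106.5,z]);a=np.array([.53,.848,0]);pn=h+65*a+[0,0,12]
    P=[h,h+65*a,pn,pn-68*a,pn-8*a]
    P=[tuple(int(v) for v in (proj(n,x)+.5)*6) for x in P]
    cv2.line(I,P[2],P[3],c,1);cv2.line(I,P[0],P[1],c,1);cv2.circle(I,P[2],4,c,1);cv2.circle(I,P[0],4,c,1)
  if n=="side":A=I[185*6:250*6,225*6:290*6]
  else: B=I[165*6:230*6,190*6:255*6]
cv2.imwrite("pics/ov.png",np.hstack([A,B]))
E
```

```text
205 245.9 278.2 32.4 z 229.2 [190 189 161  97  37  14] [ 20  38  69  95  99 100]
215 246.3 277.5 31.2 z 223.9 [189 175 133  63   9  13] [16 29 60 89 99 97]
225 246.9 276.1 29.2 z 213.0 [192 187 159  92  38  15] [  8  41 101 161 184 183]
235 247.2 275.4 28.3 z 208.5 [190 173 122  52   8  17] [  5  25  70 130 174 186]
245 246.7 275.6 28.9 z 214.8 [192 187 158  91  29   5] [  3  20  59 123 184 197]
255 246.4 276.0 29.6 z 221.8 [192 172 130  63  18   6] [ 11  42 108 168 189 194]
265 246.0 276.6 30.7 z 229.9 [194 185 160 102  43  11] [ 15  27  55  75  87 105]
272 246.8 275.5 28.7 z 219.0 [115  84  73  64  39  15] [14 31 57 73 80 86]
```

View pics/ov.png

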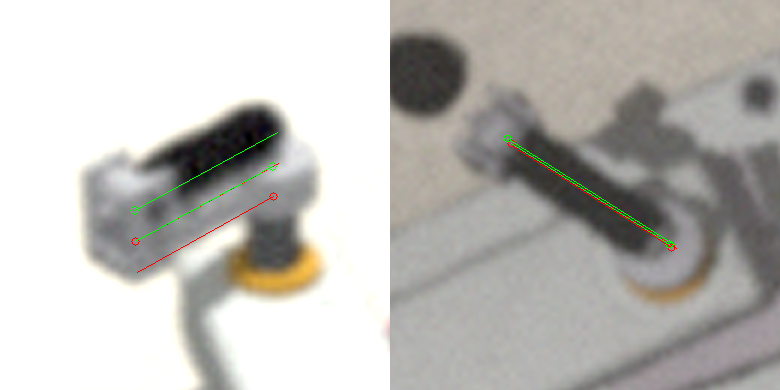

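The overlay puts the grip higher than assumed: pin z≈232, pin at about (551,164), hub at about (515,108). Next I'll straddle the grip and close.

Call:
{"method": "servo_tool", "body": {
  "deltas": [
    {"gripper":1,"linear":[0.06,-0.45,0.3],"rot":[0,0,0]},
    {"gripper":1,"linear":[0.06,-0.45,1.2],"rot":[0,0,0]},
    {"gripper":1,"linear":[0.06,-0.45,2.1],"rot":[0,0,0]},
    {"gripper":1,"linear":[0.06,-0.45,2.1],"rot":[0,0,0]},
    {"gripper":1,"linear":[0.06,-0.45,2.1],"rot":[0,0,0]},
    {"gripper":0.45,"linear":[0.06,-0.45,2.1],"rot":[0,0,0]},
    {"gripper":0.45,"linear":[0.06,-0.45,2.1],"rot":[0,0,0]},
    {"gripper":0.45,"linear":[0.06,-0.45,2.1],"rot":[0,0,0]},
    {"gripper":0.45,"linear":[0.06,-0.45,2.1],"rot":[0,0,0]}
  ],
  "newtons": 30
}}

```text
t: 2.67
eef_pos: [533.9, 133.6, 224.8]
ee_rot: [-0.483, 0.875, -0.0, 0.001]
force: [-0.3, 0.4, -1.0]
gripper_width: 39.3
finger_force: 0.0
```

```bash
python3 - <<'E'
from h import *
s=read_state();print(s["eef_pos"],s["ee_rot"].tolist(),s["gripper_width"]);i=camera("wrist")[:,:,::-1]
cv2.imwrite("pics/w3.png",cv2.resize(cv2.convertScaleAbs(i,alpha=1.4),(784,588)))
E
```

```text
[533.89479923 133.63387181 224.80511637] [-0.4833219592503565, 0.8754418996175339, -0.0003997851189067077, 0.0010973934113225527] 39.27618416287433
```

View pics/w3.png

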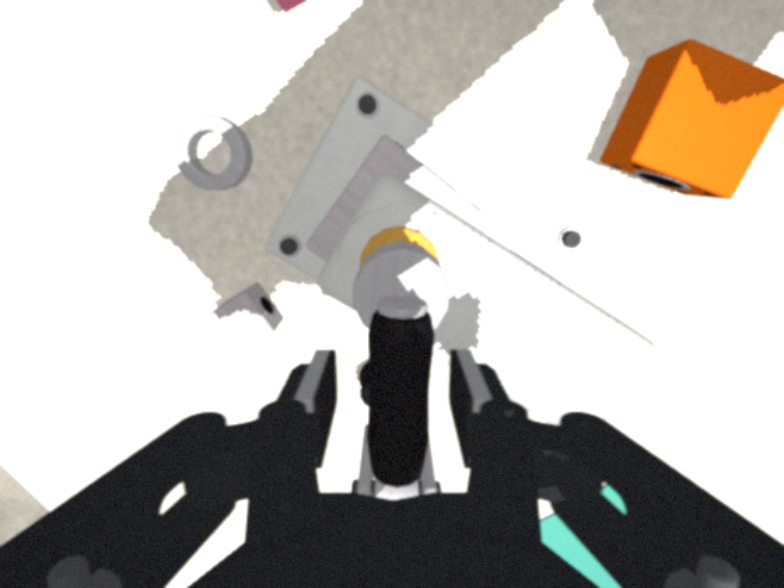

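The grip lies between the fingers at x≈400, with the fingers at 335 and 450, about 3 mm off centre. I'll shift to correct that and close.

Call:
{"method": "servo_tool", "body": {
  "deltas": [
    {"gripper":0.45,"linear":[0,0.12,0.08],"rot":[0,0,0]},
    {"gripper":0,"linear":[0,0.12,0.08],"rot":[0,0,0]},
    {"gripper":0,"linear":[0,0.12,0.08],"rot":[0,0,0]},
    {"gripper":0,"linear":[0,0.12,0.08],"rot":[0,0,0]},
    {"gripper":0,"linear":[0,0.12,0.08],"rot":[0,0,0]},
    {"gripper":0,"linear":[0,0.12,0.08],"rot":[0,0,0]}
  ],
  "newtons": 30
}}

```text
t: 3.22
eef_pos: [531.5, 134.4, 221.8]
ee_rot: [-0.483, 0.876, -0.001, 0.0]
force: [3.1, -3.9, -1.8]
gripper_width: 19.0
finger_force: 29.6
```

Call:
{"method": "servo_tool", "body": {
  "deltas": [
    {"gripper":0,"linear":[-0.007,0,-0.14],"rot":[0,0,0]},
    {"gripper":0,"linear":[-0.03,0,-0.28],"rot":[0,0,0]},
    {"gripper":0,"linear":[-0.063,0,-0.414],"rot":[0,0,0]},
    {"gripper":0,"linear":[-0.11,0,-0.545],"rot":[0,0,0]},
    {"gripper":0,"linear":[-0.17,0,-0.67],"rot":[0,0,0]},
    {"gripper":0,"linear":[-0.245,0,-0.79],"rot":[0,0,0]},
    {"gripper":0,"linear":[-0.33,0,-0.9],"rot":[0,0,0]},
    {"gripper":0,"linear":[-0.425,0,-1.0],"rot":[0,0,0]},
    {"gripper":0,"linear":[-0.425,0,-1.0],"rot":[0,0,0]}
  ]
}}

```text
t: 3.97
eef_pos: [536.1, 141.3, 245.4]
ee_rot: [-0.482, 0.876, -0.003, -0.002]
force: [3.9, -8.8, -4.6]
gripper_width: 18.4
finger_force: 29.7
```

```bash
python3 - <<'E'
from h import *
s=read_state();print(s["eef_pos"],s["force"],s["moment"],s["gripper_width"]);i=camera("side")[180:260,210:300,::-1];j=camera("wrist")[:,:,::-1]
o=np.hstack([cv2.resize(i,(394,350),interpolation=cv2.INTER_CUBIC),cv2.resize(j,(400,350))])
cv2.imwrite("pics/a1.png",cv2.convertScaleAbs(o,alpha=1.4))
E
```

```text
[536.12973149 141.29548387 245.39284026] [ 3.91216366 -8.83306881 -4.58524865] [-1.78269506 -0.58689411 -0.12522012] 18.38282500270109
```

View pics/a1.png

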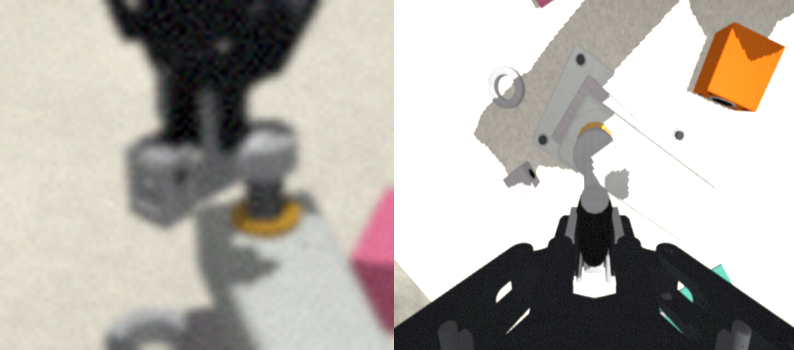

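The grip is partly raised and held between the pads, and the clamp is undisturbed. I'll continue the arc past the detent with a small lateral relief.

Call:
{"method": "servo_tool", "body": {
  "deltas": [
    {"gripper":0,"linear":[-0.105,-0.04,-0.09],"rot":[0,0,0]},
    {"gripper":0,"linear":[-0.22,-0.06,-0.18],"rot":[0,0,0]},
    {"gripper":0,"linear":[-0.34,-0.06,-0.25],"rot":[0,0,0]},
    {"gripper":0,"linear":[-0.47,-0.06,-0.305],"rot":[0,0,0]},
    {"gripper":0,"linear":[-0.6,-0.06,-0.35],"rot":[0,0,0]},
    {"gripper":0,"linear":[-0.74,-0.06,-0.38],"rot":[0,0,0]},
    {"gripper":0,"linear":[-0.88,-0.06,-0.4],"rot":[0,0,0]},
    {"gripper":0,"linear":[-1.0,-0.06,-0.4],"rot":[0,0,0]},
    {"gripper":0,"linear":[-1.0,-0.06,-0.4],"rot":[0,0,0]}
  ]
}}

```text
t: 4.82
eef_pos: [539.6, 147.6, 250.9]
ee_rot: [-0.48, 0.877, -0.011, -0.021]
force: [-20.6, -46.0, -0.7]
gripper_width: 18.4
finger_force: 45.4
```

```bash
python3 - <<'E'
from h import *
s=read_state();print(s["eef_pos"],s["force"],s["moment"],s["gripper_width"]);i=camera("side")[180:260,210:300,::-1];j=camera("wrist")[:,:,::-1]
o=np.hstack([cv2.resize(i,(394,350),interpolation=cv2.INTER_CUBIC),cv2.resize(j,(400,350))])
cv2.imwrite("pics/a2.png",cv2.convertScaleAbs(o,alpha=1.4))
E
```

```text
[539.61283989 147.63451698 250.93480272] [-20.56450031 -46.04674903  -0.6858036 ] [-9.36712958  4.16879861 -0.02739691] 18.36969911980598
```

View pics/a2.png

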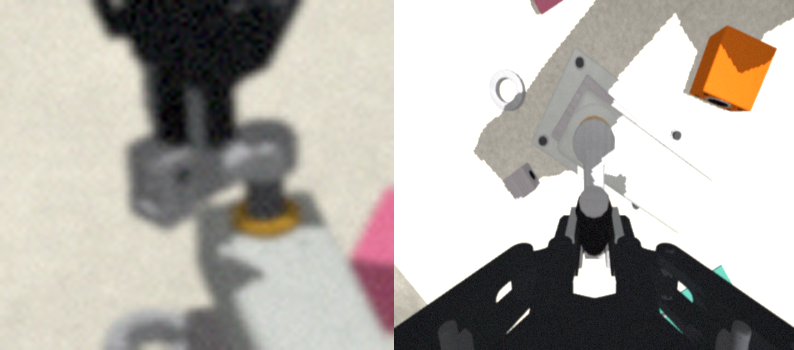

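The arm is pressing along the crank at about 50 N, probably with the fingertips on the hinge cheeks, and the grip is at about 1 rad. I'll relieve the load, open, and regrip farther up the grip.

Call:
{"method": "servo_tool", "body": {
  "deltas": [
    {"gripper":0,"linear":[0.35,0,0],"rot":[0,0,0]},
    {"gripper":0,"linear":[0.72,0,0],"rot":[0,0,0]},
    {"gripper":0,"linear":[0.72,0,0],"rot":[0,0,0]},
    {"gripper":0.4,"linear":[0.72,0,0],"rot":[0,0,0]},
    {"gripper":0.4,"linear":[0.72,0,0],"rot":[0,0,0]},
    {"gripper":0.4,"linear":[0.8,0,-0.3],"rot":[0,0,0]},
    {"gripper":0.4,"linear":[0.98,0,-0.68],"rot":[0,0,0]},
    {"gripper":0.4,"linear":[0.98,0,-0.68],"rot":[0,0,0]},
    {"gripper":0.4,"linear":[0.98,0,-0.68],"rot":[0,0,0]}
  ]
}}

```text
t: 5.67
eef_pos: [538.7, 144.1, 275.7]
ee_rot: [-0.483, 0.875, -0.001, 0.002]
force: [0.6, 0.9, 0.3]
gripper_width: 34.4
finger_force: 0.0
```

```bash
python3 - <<'E'
from h import *
s=read_state();print(s["eef_pos"],s["ee_rot"],s["force"],s["gripper_width"]);i=camera("side")[180:260,210:300,::-1];j=camera("wrist")[:,:,::-1]
o=np.hstack([cv2.resize(i,(394,350),interpolation=cv2.INTER_CUBIC),cv2.resize(j,(400,350))])
cv2.imwrite("pics/a3.png",cv2.convertScaleAbs(o,alpha=1.4))
E
```

```text
[538.68323046 144.07960943 275.70929288] [-4.83390784e-01  8.75402186e-01 -5.14939919e-04  2.02422302e-03] [0.63460892 0.93054454 0.3359872 ] 34.38146477725923
```

View pics/a3.png

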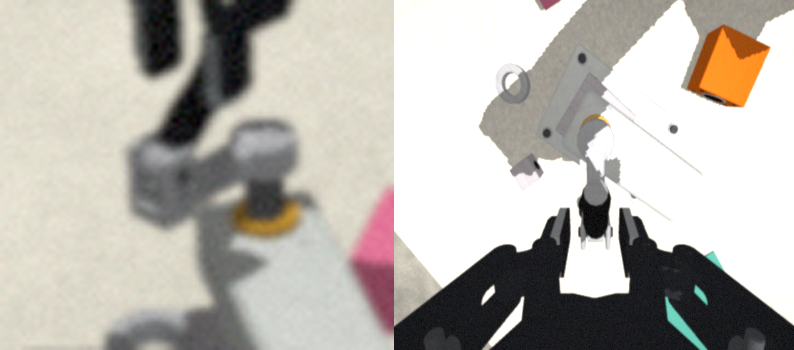

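The grip stands at about 1 rad between the open fingers, and the free end is clear. I'll lower slightly, close and continue.

Call:
{"method": "servo_tool", "body": {
  "deltas": [
    {"gripper":0.4,"linear":[0,0,0.22],"rot":[0,0,0]},
    {"gripper":0.4,"linear":[0,0,0.22],"rot":[0,0,0]},
    {"gripper":0,"linear":[0,0,0.22],"rot":[0,0,0]},
    {"gripper":0,"linear":[0,0,0.22],"rot":[0,0,0]},
    {"gripper":0,"linear":[0,0,0.22],"rot":[0,0,0]},
    {"gripper":0,"linear":[0,0,0.22],"rot":[0,0,0]},
    {"gripper":0,"linear":[-0.18,0,0.12],"rot":[0,0,0]},
    {"gripper":0,"linear":[-0.34,0,0.04],"rot":[0,0,0]},
    {"gripper":0,"linear":[-0.34,0,0.04],"rot":[0,0,0]}
  ],
  "newtons": 30
}}

```text
t: 6.52
eef_pos: [541.4, 150.2, 272.0]
ee_rot: [-0.483, 0.876, -0.0, -0.002]
force: [-2.9, -4.3, -0.9]
gripper_width: 17.9
finger_force: 29.5
```

Call:
{"method": "servo_tool", "body": {
  "deltas": [
    {"gripper":0,"linear":[-0.16,0,-0.05],"rot":[0,0,0]},
    {"gripper":0,"linear":[-0.33,0,-0.09],"rot":[0,0,0]},
    {"gripper":0,"linear":[-0.5,0,-0.11],"rot":[0,0,0]},
    {"gripper":0,"linear":[-0.5,0,-0.11],"rot":[0,0,0]},
    {"gripper":0,"linear":[-0.5,0,-0.11],"rot":[0,0,0]}
  ]
}}

```text
t: 6.93
eef_pos: [548.1, 160.5, 275.1]
ee_rot: [-0.483, 0.876, -0.001, -0.001]
force: [-2.8, -3.6, -0.6]
gripper_width: 17.2
finger_force: 29.3
```

Call:
{"method": "servo_tool", "body": {
  "deltas": [
    {"gripper":0,"linear":[-0.1,0,-0.01],"rot":[0,0,0]},
    {"gripper":0,"linear":[-0.2,0,-0.01],"rot":[0,0,0]},
    {"gripper":0,"linear":[-0.2,0,-0.01],"rot":[0,0,0]},
    {"gripper":0,"linear":[-0.2,0,-0.01],"rot":[0,0,0]}
  ]
}}

```text
t: 7.27
eef_pos: [549.9, 164.1, 275.2]
ee_rot: [-0.483, 0.876, -0.001, -0.003]
force: [-5.5, -5.7, 0.2]
gripper_width: 16.6
finger_force: 31.6
```

Call:
{"method": "servo_tool", "body": {
  "deltas": [
    {"gripper":0,"linear":[-0.15,0,0],"rot":[0,0,0]},
    {"gripper":0,"linear":[-0.15,0,0],"rot":[0,0,0]},
    {"gripper":0,"linear":[-0.15,0,0],"rot":[0,0,0]}
  ]
}}

```text
t: 7.52
eef_pos: [552.3, 167.6, 275.2]
ee_rot: [-0.483, 0.876, -0.001, -0.002]
force: [-4.4, -5.1, -0.3]
gripper_width: 15.4
finger_force: 27.9
```

```bash
python3 - <<'E'
from h import *
s=read_state();print(s["eef_pos"],s["ee_rot"],s["force"],s["moment"],s["gripper_width"],s["joint_positions"])
cv2.imwrite("pics/b_side.png",camera("side")[:,:,::-1]);cv2.imwrite("pics/b_w.png",camera("wrist")[:,:,::-1])
E
```

```text
[552.29726425 167.63065336 275.22978479] [-4.83080447e-01  8.75573516e-01 -6.05602191e-04 -1.98299119e-03] [-4.44626368 -5.11566693 -0.289977  ] [-1.11190223  1.02969519  0.02949979] 15.400216936798207 [ 0.18604718  0.38060235  0.17802331  1.37160543 -0.00239093 -0.82229015]
```

Finger width is shrinking, so the pads are sliding off the grip at the detent. I'll open, back off toward the hub, shut the fingers and push the grip over from the hub side.

Call:
{"method": "servo_tool", "body": {
  "deltas": [
    {"gripper":0.45,"linear":[0.1,0,0],"rot":[0,0,0]},
    {"gripper":0.45,"linear":[0.2,0,0],"rot":[0,0,0]},
    {"gripper":0.45,"linear":[0.2,0,0],"rot":[0,0,0]},
    {"gripper":0.45,"linear":[0.8,0,0],"rot":[0,0,0]},
    {"gripper":0.45,"linear":[1.6,0,0],"rot":[0,0,0]},
    {"gripper":0.45,"linear":[2.4,0,0],"rot":[0,0,0]},
    {"gripper":0.45,"linear":[2.5,0,0],"rot":[0,0,0]},
    {"gripper":0,"linear":[2.5,0,0],"rot":[0,0,0]},
    {"gripper":0,"linear":[2.5,0,0],"rot":[0,0,0]},
    {"gripper":0,"linear":[2.5,0,0],"rot":[0,0,0]},
    {"gripper":0,"linear":[2.5,0,0],"rot":[0,0,0]}
  ],
  "newtons": 20
}}

```text
t: 8.53
eef_pos: [520.8, 116.8, 275.5]
ee_rot: [-0.484, 0.875, 0.0, 0.0]
force: [-0.0, 0.4, -0.2]
gripper_width: -0.1
finger_force: 0.0
```

```bash
python3 - <<'E'
from h import *
s=read_state();g=camera("wrist");print(s["eef_pos"].tolist(),s["ee_rot"].tolist(),s["gripper_width"],s["force"])
c=g[210:400:8,200:365:5].astype(float).mean(2).astype(int)
for i,r in enumerate(c):print(210+8*i,' '.join(f"{v:3d}" for v in r))
E
```

```text
[520.8375966368924, 116.75085993499805, 275.5459569899688] [-0.4836831771747917, 0.8752430943187721, 8.026288258308981e-05, 0.00032175032178174] -0.09734656679666334 [-0.04704045  0.3613081  -0.18137038]
210 207 212 213 204 206 211 200 123 105 107 107 110  88  92  91  92 136 170 178 167 188  98 124 207 206 202 205 205 204 204 207 197 183
218  40 213 215 213 214 209 205 207 190 105 106 107  90  94  91  88  92  95  91  91  95  96 107 204 205 204 206 205 201 204 207 205 199
226  88  87 210 209 215 213 208 210 205 206 209 155  91  88  86  93  90  89  92  91  94 121 206 205 206 205 205 203 208 207 207 204 200
234 173 100 209 218 215 210 205 202 210 210 203 201 192  94  90  90  93  92  96  90 103 198 202 205 205 204 207 204 203 202 204 205 202
242 204 212 210 211 205 214 210 206 210 208 206 203 211 209 103  92  93  92  90 195 198 198 199 199 200 200 203 202 204 205 203 200 201
250 212 210 210 207 209 211 206 200 205 210 210 206 207 199  75  80  11  73  74 177 175 188 195 195 197 199 198 200 202 204 201 202 200
258 206 211 216 210 212 211 203 210 211 202 199 170  57  39  75  77  23  71  79 
[... 1667 characters left out ...]
  27  19  24  24  24
362  12  18  24  23  17  23  20  20  23  23  14  21  20  19  17  19  19  16  22  15  18  24  24  17  20  16  24  17  20  26  15  22  27
370  15  20  23  13  26  21  20  13  18  21  14  20  25  22  21  20  23  15  12  19  22  19  25  19  20  21  20  16  14  16  16  19  20
378  22  23   3  16  17  22  21  20  10  23  19  21  12  16  17  13  18  16  22  17  23  19  19  19  19  26  20  24  20  20  20  21  17
386  17  18  12  21  20  13  18  24  21  19  20  12  19  20  19  23  22  21  20  21  21  25  12  14   6  13  19  22  19  22  16  15  23
394  21  25  18  18  14  22  22  21  17  17  11  19  20  18  18  26  13  20  16  19  20  16  15  14  16  24  18  22  21  17  23  24  19
```

Call:
{"method": "servo_tool", "body": {
  "deltas": [
    {"gripper":0,"linear":[-0.3,0,0],"rot":[0,0,0]},
    {"gripper":0,"linear":[-0.6,0,0],"rot":[0,0,0]},
    {"gripper":0,"linear":[-0.9,0,0],"rot":[0,0,0]},
    {"gripper":0,"linear":[-0.9,0,0],"rot":[0,0,0]}
  ]
}}

```text
t: 8.92
eef_pos: [533.1, 136.5, 275.3]
ee_rot: [-0.484, 0.875, 0.0, 0.0]
force: [-0.4, -0.8, 0.2]
gripper_width: 0.1
finger_force: 0.0
```

Call:
{"method": "servo_tool", "body": {
  "deltas": [
    {"gripper":0,"linear":[-0.12,0,0],"rot":[0,0,0]},
    {"gripper":0,"linear":[-0.24,0,0],"rot":[0,0,0]},
    {"gripper":0,"linear":[-0.24,0,0],"rot":[0,0,0]}
  ]
}}

```text
t: 9.17
eef_pos: [535.7, 140.7, 275.5]
ee_rot: [-0.483, 0.875, 0.0, 0.0]
force: [-0.5, 0.2, -0.3]
gripper_width: -0.2
finger_force: 0.0
```

Call:
{"method": "servo_tool", "body": {
  "deltas": [
    {"gripper":0,"linear":[-0.12,0,0],"rot":[0,0,0]},
    {"gripper":0,"linear":[-0.24,0,0],"rot":[0,0,0]},
    {"gripper":0,"linear":[-0.24,0,0],"rot":[0,0,0]}
  ]
}}

```text
t: 9.42
eef_pos: [538.9, 145.6, 275.6]
ee_rot: [-0.483, 0.875, 0.0, 0.0]
force: [0.8, -0.2, -0.3]
gripper_width: -0.4
finger_force: 0.0
```

Call:
{"method": "servo_tool", "body": {
  "deltas": [
    {"gripper":0,"linear":[-0.1,0,0],"rot":[0,0,0]},
    {"gripper":0,"linear":[-0.2,0,0],"rot":[0,0,0]},
    {"gripper":0,"linear":[-0.2,0,0],"rot":[0,0,0]}
  ]
}}

```text
t: 9.67
eef_pos: [540.3, 147.7, 275.7]
ee_rot: [-0.483, 0.876, -0.002, -0.002]
force: [-4.4, -6.3, 3.4]
gripper_width: 0.3
finger_force: 3.8
```

Call:
{"method": "servo_tool", "body": {
  "deltas": [
    {"gripper":0,"linear":[-0.08,0,0],"rot":[0,0,0]},
    {"gripper":0,"linear":[-0.16,0,0],"rot":[0,0,0]},
    {"gripper":0,"linear":[-0.16,0,0],"rot":[0,0,0]}
  ]
}}

```text
t: 9.92
eef_pos: [540.8, 148.4, 275.7]
ee_rot: [-0.482, 0.876, -0.003, -0.005]
force: [-9.9, -13.8, 7.1]
gripper_width: 0.0
finger_force: 8.5
```

```bash
python3 - <<'E'
from h import *
g=camera("side");c=g[176:232,236:282].astype(float).mean(2)
print("cols 236..282 step2")
for i in range(0,56,2):print(176+i,' '.join(f"{int(v):3d}" for v in c[i,::2]))
E
```

```text
cols 236..282 step2
176  75  21  13  19  20  15   9  12  15  16  20  16  17  17  19  19  13  35  96 143 151 156 154
178 125  89  76  33  10  10  16  16   9  13  13  14  13  11  22   7  26  88 142 154 154 150 151
180 153 154 135  74  24  19  10  22  16  11  13  15   9  10  16  18  75 138 154 153 151 151 153
182 156 158 154 114  38  12  17  11  18  17  20  14   7  16  38  82 131 154 152 154 154 151 151
184 158 157 159 143  86  32  20  11  17  20  11  22  43  86 122 144 153 154 151 154 155 155 152
186 159 158 149 115  79  55  43  30  19  14  12  47 114 150 156 156 157 155 154 153 154 153 153
188 155 153 115  69  70  63  48  51  31  13  14  54 133 157 158 157 156 155 156 155 156 153 151
190 158 147  78  50  59  40  32  52  28  10   9  49 128 157 159 159 159 156 153 156 155 154 155
192 157 144  65  13  15   6  10  49  36  12  12  45 129 156 158 160 157 157 154 155 158 157 156
194 158 150  74   2   3   5  24  48  33  11  12  45 132 157 157 159 154 155 156 157 156 153 153
196 158 147  85   9   9   6  13  47  37   9  15  35 126 160 159 158 159 159 156 156 157 155 157
198 153 155 103  20   1 
[... 907 characters left out ...]
  82  82  82  77  85 131 150
218 153 136  82  63  71  82  81  66  62  67  64  66  70  81  84  80  76  76  80  78  96 137 151
220 152 143  84  64  66  74  76  59  51  64  66  65  71  75  79  70  69  72  69  90 133 148 150
222 156 143  83  66  66  70  77  68  59  69  65  67  70  97 116  71  44  50  49  86 140 143 145
224 152 143  90  66  66  67  78  73  65  72  66  90 124 141 133  70  40  45  43  61  96  94 111
226 155 144  96  94  88  69  76  75  66  77  82 104 111 102  70  46  36  44  41  42  54  69  82
228 155 148 108  82  90  83  76  75  77  83  80  78  76  72  50  40  45  39  42  56  81  83  82
230 154 151 142 127  97  78  78  88 111 106  79  75  77  66  57  61  62  65  67  84  93 103 128
```

The grip is a vertical black column in the side image (columns 241–249, rows 188–214), hard against its stop, so it has clicked upright. Next I'll back off, lift over, and straddle it from above.

Call:
{"method": "servo_tool", "body": {
  "deltas": [
    {"gripper":0,"linear":[0.4,0,0],"rot":[0,0,0]},
    {"gripper":0,"linear":[0.8,0,0],"rot":[0,0,0]},
    {"gripper":0.2,"linear":[0.8,0,-1],"rot":[0,0,0]},
    {"gripper":0.5,"linear":[0.8,0,-2],"rot":[0,0,0]},
    {"gripper":0.5,"linear":[0.5,0,-2],"rot":[0,0,0]},
    {"gripper":0.5,"linear":[0,0,-2],"rot":[0,0,0]},
    {"gripper":0.5,"linear":[-0.45,0,-2],"rot":[0,0,0]},
    {"gripper":0.5,"linear":[-0.45,0,-2],"rot":[0,0,0]},
    {"gripper":0.5,"linear":[-0.45,0,-2],"rot":[0,0,0]}
  ],
  "newtons": 110
}}

```text
t: 10.72
eef_pos: [549.6, 162.6, 325.2]
ee_rot: [-0.484, 0.875, 0.0, 0.0]
force: [-0.5, -0.2, 0.4]
gripper_width: 43.1
finger_force: 0.0
```

```bash
python3 - <<'E'
from h import *
s=read_state();g=camera("wrist");print(s["eef_pos"].tolist(),s["ee_rot"].tolist(),s["gripper_width"],s["force"])
c=g[200:330:6,220:345:4].astype(float).mean(2).astype(int)
for i,r in enumerate(c):print(200+6*i,' '.join(f"{v:3d}" for v in r))
c=camera("side")[186:220:3,230:262].astype(float).mean(2).astype(int)
for i,r in enumerate(c):print(186+3*i,' '.join(f"{v:3d}" for v in r))
for z in(240,265,300):
  for m in(62,65,68):print(z,m,proj("side",np.array([515+.5314*m,107.8+.847*m,z])))
E
```

```text
[549.5678539712663, 162.62402109458844, 325.2126657503629] [-0.4836316606822559, 0.8752716138188739, 0.00012589733797028113, 5.4575524136063624e-05] 43.09355013754601 [-0.50575575 -0.21782036  0.41584768]
200 199 197 203 200 201 200 199 196 198 197 201 193  88  86  87  89  90  86  84 158 177 177 194 192 192 189 192 167 171 147 170 188
206 198 200 199 202 193 191 197 194 201 199 199 181  75  84  92  87  87  86  80 100 190 190 194 169 190 190 144  63  68 183 192 152
212 198 202 205 196 200 195 200 191 191 197 119  79  81  85  84  79  84  84  82  89 196 182 188 187 193 176 177 168 168 193 187 197
218 198 207 197 202 202 202 196 201 201 180  37  68  76  27  11  13   9  13  54  85  83 200 198 188 196 195 192 190 172 187 190 196
224 196 191 192 189 202 201 196 197 200 190  63  68  47  13   7  12  10   6  18  82 120 188 200 194 192 195 203 193 193 202 199 199
230 200 196 196 193 193 196 196 204 198 190 159  63  18  12   6  11  17  15  15  88 197 198 204 189 186 192 196 197 197 194 190 191
236 197 198 198 198 197 207 199 200 196 203 194 184   6  14   9  13  12  12  14 164 196 203 193 196 193
[... 3207 characters left out ...]
5 154 152 152 152 153 149 136 112  86  64  43  26   9  18   9   3  18  41  79 108 121 126 136 148 151 151 146 142 136 129
216 152 153 155 155 154 155 156 149 132 104  82  66  66  61  57  59  65  75  79  81  68  66  64  77  97 120 128 126 125 126 127 125
219 158 155 157 158 158 156 155 152 141 115  81  69  66  68  70  69  73  75  73  64  48  39  42  56  79 100 117 118 115 107  99  91
240 62 [247.31017933 215.78661251]
240 65 [246.20439014 216.37700601]
240 68 [245.09460374 216.96953366]
265 62 [246.72390332 204.66813575]
265 65 [245.6031816  205.24561938]
265 68 [244.47835783 205.8252167 ]
300 62 [245.87802907 188.62648824]
300 65 [244.735715   189.18445992]
300 68 [243.58914502 189.74451043]
```

The side view matches the upright model (cap row 188, column 245), and the wrist view shows the cap centred between the fingers. I'll descend and grip.

Call:
{"method": "servo_tool", "body": {
  "deltas": [
    {"gripper":0.5,"linear":[-0.1,0,0.8],"rot":[0,0,0]},
    {"gripper":0.5,"linear":[-0.1,0.03,1.6],"rot":[0,0,0]},
    {"gripper":0.5,"linear":[-0.1,0.03,2.4],"rot":[0,0,0]},
    {"gripper":0.5,"linear":[-0.1,0.03,2.4],"rot":[0,0,0]},
    {"gripper":0,"linear":[-0.1,0.03,2.4],"rot":[0,0,0]},
    {"gripper":0,"linear":[-0.1,0.03,2.4],"rot":[0,0,0]},
    {"gripper":0,"linear":[-0.1,0.03,2.4],"rot":[0,0,0]},
    {"gripper":0,"linear":[-0.1,0.03,2.4],"rot":[0,0,0]},
    {"gripper":0,"linear":[-0.1,0.03,2.4],"rot":[0,0,0]}
  ],
  "newtons": 110
}}

```text
t: 11.57
eef_pos: [550.5, 164.7, 266.9]
ee_rot: [-0.483, 0.875, -0.0, 0.001]
force: [-1.5, -2.1, 4.5]
gripper_width: 17.6
finger_force: 107.3
```

```bash
cat > rows.py <<'E'
# rows for the crank arc: TCP on circle about C, radius R, from phi0 (deg) turning clockwise; also drop of 8 mm/turn
import sys,json,numpy as np
from scipy.spatial.transform import Rotation as Ro
from station import read_state
def rows(C,R,phi,step,n,start,z=True):
    M=Ro.from_quat([-0.4836,0.8753,0,0]).as_matrix();C=np.array(C)
    pos=lambda a:np.array([C[0]+R*np.cos(a),C[1]+R*np.sin(a),0])
    for i in range(1,n+1):
        a=phi-step*i;d=pos(a)-np.array([*start,0]);d[2]=-8*step*i/2/np.pi
        print('{"gripper": 0, "linear": %s, "rot": [0, 0, 0]},'%np.round(M.T@d/25,2).tolist(),end=' ')
    print()
E
python3 -c "
from rows import *
s=read_state();p=s['eef_pos'];print(p,s['force'],s['gripper_width'],s['joint_positions'])
C=(515,107.8);v=p[:2]-C;print(np.hypot(*v),np.degrees(np.arctan2(v[1],v[0])))
"
```

```text
[550.45968313 164.6686278  266.94059501] [-1.47827764 -2.07598881  4.54856884] 17.5538467659093 [ 1.80508708e-01  3.70609452e-01  1.42119392e-01  1.34068141e+00
 -4.32361009e-04 -8.28204910e-01]
67.0181315474755 58.05494174130031
```

```bash
python3 -c "
from rows import *
rows((515.5,108.7),66,1.0133,.1,12,(550.46,164.67))"
```

```text
{"gripper": 0, "linear": [0.01, -0.26, 0.01], "rot": [0, 0, 0]}, {"gripper": 0, "linear": [0.05, -0.52, 0.01], "rot": [0, 0, 0]}, {"gripper": 0, "linear": [0.11, -0.78, 0.02], "rot": [0, 0, 0]}, {"gripper": 0, "linear": [0.2, -1.03, 0.02], "rot": [0, 0, 0]}, {"gripper": 0, "linear": [0.32, -1.26, 0.03], "rot": [0, 0, 0]}, {"gripper": 0, "linear": [0.46, -1.49, 0.03], "rot": [0, 0, 0]}, {"gripper": 0, "linear": [0.61, -1.7, 0.04], "rot": [0, 0, 0]}, {"gripper": 0, "linear": [0.79, -1.89, 0.04], "rot": [0, 0, 0]}, {"gripper": 0, "linear": [0.99, -2.07, 0.05], "rot": [0, 0, 0]}, {"gripper": 0, "linear": [1.2, -2.22, 0.05], "rot": [0, 0, 0]}, {"gripper": 0, "linear": [1.43, -2.36, 0.06], "rot": [0, 0, 0]}, {"gripper": 0, "linear": [1.67, -2.46, 0.06], "rot": [0, 0, 0]},
```

Call:
{"method": "servo_tool", "body": {
  "deltas": [
    {"gripper":0,"linear":[0.01,-0.26,0.01],"rot":[0,0,0]},
    {"gripper":0,"linear":[0.05,-0.52,0.01],"rot":[0,0,0]},
    {"gripper":0,"linear":[0.11,-0.78,0.02],"rot":[0,0,0]},
    {"gripper":0,"linear":[0.2,-1.03,0.02],"rot":[0,0,0]},
    {"gripper":0,"linear":[0.32,-1.26,0.03],"rot":[0,0,0]},
    {"gripper":0,"linear":[0.46,-1.49,0.03],"rot":[0,0,0]},
    {"gripper":0,"linear":[0.61,-1.7,0.04],"rot":[0,0,0]}
  ]
}}

```text
t: 12.15
eef_pos: [577.0, 131.6, 266.0]
ee_rot: [-0.484, 0.875, 0.003, 0.001]
force: [-7.6, 5.1, 7.8]
gripper_width: 17.1
finger_force: 107.9
```

```bash
cat > fr.py <<'E'
from station import *
import numpy as np,sys
C=np.array([float(sys.argv[1]),float(sys.argv[2])]) if len(sys.argv)>2 else np.array([515.5,108.7])
s=read_state();v=s['eef_pos'][:2]-C;R=np.hypot(*v);a=np.arctan2(v[1],v[0]);u=v/R;t=np.array([u[1],-u[0]])
f=s['force'];print('pos',s['eef_pos'].round(1),'R %.1f phi %.3f Frad %.1f Ftan(cw) %.1f Fz %.1f w %.1f'%(R,a,f[:2]@u,f[:2]@t,f[2],s['gripper_width']),'q',s['joint_positions'].round(2))
E
python3 fr.py
```

```text
pos [577.  131.6 266. ] R 65.6 phi 0.357 Frad -5.4 Ftan(cw) -7.4 Fz 7.8 w 17.1 q [ 0.11  0.41  0.2   1.36  0.01 -0.9 ]
```

The free-running pull is 7.4 N, as specified. I'll continue.

```bash
python3 -c "
from rows import *
C=(515.5,108.7);p=1.0133-.7
rows(C,66,p,.1,9,(C[0]+66*np.cos(p),C[1]+66*np.sin(p)))"
```

```text
{"gripper": 0, "linear": [0.18, -0.19, 0.01], "rot": [0, 0, 0]}, {"gripper": 0, "linear": [0.38, -0.37, 0.01], "rot": [0, 0, 0]}, {"gripper": 0, "linear": [0.59, -0.52, 0.02], "rot": [0, 0, 0]}, {"gripper": 0, "linear": [0.82, -0.66, 0.02], "rot": [0, 0, 0]}, {"gripper": 0, "linear": [1.06, -0.76, 0.03], "rot": [0, 0, 0]}, {"gripper": 0, "linear": [1.31, -0.85, 0.03], "rot": [0, 0, 0]}, {"gripper": 0, "linear": [1.57, -0.91, 0.04], "rot": [0, 0, 0]}, {"gripper": 0, "linear": [1.83, -0.94, 0.04], "rot": [0, 0, 0]}, {"gripper": 0, "linear": [2.09, -0.95, 0.05], "rot": [0, 0, 0]},
```

Call:
{"method": "servo_tool", "body": {
  "deltas": [
    {"gripper":0,"linear":[0.18,-0.19,0.01],"rot":[0,0,0]},
    {"gripper":0,"linear":[0.38,-0.37,0.01],"rot":[0,0,0]},
    {"gripper":0,"linear":[0.59,-0.52,0.02],"rot":[0,0,0]},
    {"gripper":0,"linear":[0.82,-0.66,0.02],"rot":[0,0,0]},
    {"gripper":0,"linear":[1.06,-0.76,0.03],"rot":[0,0,0]},
    {"gripper":0,"linear":[1.31,-0.85,0.03],"rot":[0,0,0]},
    {"gripper":0,"linear":[1.57,-0.91,0.04],"rot":[0,0,0]},
    {"gripper":0,"linear":[1.83,-0.94,0.04],"rot":[0,0,0]}
  ]
}}

```text
t: 12.82
eef_pos: [574.5, 81.4, 265.2]
ee_rot: [-0.484, 0.875, 0.003, 0.004]
force: [-0.6, 8.8, 3.1]
gripper_width: 17.2
finger_force: 107.6
```

```bash
python3 fr.py;  python3 -c "
from rows import *
C=(515.5,108.7);p=1.0133-1.5
rows(C,66,p,.05,12,(C[0]+66*np.cos(p),C[1]+66*np.sin(p)))"
```

```text
pos [574.5  81.4 265.2] R 65.0 phi -0.433 Frad -4.2 Ftan(cw) -7.8 Fz 3.1 w 17.2 q [ 0.03  0.38  0.15  1.34  0.01 -0.98]
{"gripper": 0, "linear": [0.13, -0.01, 0.0], "rot": [0, 0, 0]}, {"gripper": 0, "linear": [0.26, -0.01, 0.01], "rot": [0, 0, 0]}, {"gripper": 0, "linear": [0.4, 0.0, 0.01], "rot": [0, 0, 0]}, {"gripper": 0, "linear": [0.53, 0.01, 0.01], "rot": [0, 0, 0]}, {"gripper": 0, "linear": [0.66, 0.03, 0.01], "rot": [0, 0, 0]}, {"gripper": 0, "linear": [0.79, 0.06, 0.02], "rot": [0, 0, 0]}, {"gripper": 0, "linear": [0.91, 0.09, 0.02], "rot": [0, 0, 0]}, {"gripper": 0, "linear": [1.04, 0.13, 0.02], "rot": [0, 0, 0]}, {"gripper": 0, "linear": [1.16, 0.18, 0.02], "rot": [0, 0, 0]}, {"gripper": 0, "linear": [1.29, 0.23, 0.03], "rot": [0, 0, 0]}, {"gripper": 0, "linear": [1.41, 0.29, 0.03], "rot": [0, 0, 0]}, {"gripper": 0, "linear": [1.52, 0.35, 0.03], "rot": [0, 0, 0]},
```

```bash
python3 -c "
from rows import *
C=(515.5,108.7)
for k in range(17):
  p=1.0133-1.5-.5*k;print(round(1.5+.5*k,1));rows(C,66,p,.5/6,6,(C[0]+66*np.cos(p),C[1]+66*np.sin(p)))" | sed 's/{"gripper": 0, "linear": //g; s/, "rot": \[0, 0, 0\]}//g'
```

```text
1.5
[0.22, -0.01, 0.0], [0.44, 0.0, 0.01], [0.66, 0.03, 0.01], [0.87, 0.08, 0.02], [1.08, 0.15, 0.02], [1.29, 0.23, 0.03], 
2.0
[0.2, 0.1, 0.0], [0.38, 0.21, 0.01], [0.56, 0.34, 0.01], [0.73, 0.49, 0.02], [0.88, 0.65, 0.02], [1.02, 0.82, 0.03], 
2.5
[0.12, 0.18, 0.0], [0.23, 0.37, 0.01], [0.33, 0.57, 0.01], [0.4, 0.78, 0.02], [0.46, 0.99, 0.02], [0.5, 1.21, 0.03], 
3.0
[0.02, 0.22, 0.0], [0.03, 0.44, 0.01], [0.01, 0.66, 0.01], [-0.02, 0.88, 0.02], [-0.07, 1.09, 0.02], [-0.14, 1.3, 0.03], 
3.5
[-0.08, 0.2, 0.0], [-0.19, 0.4, 0.01], [-0.3, 0.58, 0.01], [-0.44, 0.76, 0.02], [-0.58, 0.92, 0.02], [-0.74, 1.07, 0.03], 
4.0
[-0.17, 0.14, 0.0], [-0.35, 0.26, 0.01], [-0.55, 0.37, 0.01], [-0.75, 0.46, 0.02], [-0.95, 0.53, 0.02], [-1.17, 0.59, 0.03], 
4.5
[-0.22, 0.04, 0.0], [-0.44, 0.06, 0.01], [-0.66, 0.06, 0.01], [-0.87, 0.04, 0.02], [-1.09, 0.01, 0.02], [-1.31, -0.04, 0.03], 
5.0
[-0.21, -0.07, 0.0], [-0.41, -0.16, 0.01], [-0.6, -0.26, 0.01], [-0.79, -0.38, 0.02], [-0.96, -0.52, 0.02], [-1.12, -0.66, 0.03], 
5.5
[-0.15, -0.16, 0.0], [-0.28, -0.34, 0.01], [-0.4, -0.52, 0.01], [-0.51, -0.71, 
[... 369 characters left out ...]
0.44, 0.01], [0.67, -0.56, 0.02], [0.87, -0.66, 0.02], [1.07, -0.75, 0.03], 
7.5
[0.21, -0.07, 0.0], [0.42, -0.12, 0.01], [0.64, -0.15, 0.01], [0.86, -0.17, 0.02], [1.08, -0.16, 0.02], [1.3, -0.14, 0.03], 
8.0
[0.22, 0.04, 0.0], [0.43, 0.1, 0.01], [0.63, 0.17, 0.01], [0.83, 0.27, 0.02], [1.03, 0.38, 0.02], [1.21, 0.5, 0.03], 
8.5
[0.17, 0.14, 0.0], [0.33, 0.29, 0.01], [0.47, 0.46, 0.01], [0.6, 0.63, 0.02], [0.72, 0.82, 0.02], [0.82, 1.02, 0.03], 
9.0
[0.08, 0.2, 0.0], [0.15, 0.41, 0.01], [0.2, 0.63, 0.01], [0.23, 0.85, 0.02], [0.24, 1.07, 0.02], [0.23, 1.29, 0.03], 
9.5
[-0.02, 0.22, 0.0], [-0.07, 0.43, 0.01], [-0.13, 0.65, 0.01], [-0.21, 0.85, 0.02], [-0.3, 1.05, 0.02], [-0.41, 1.24, 0.03],
```

Call:
{"method": "servo_tool", "body": {
  "deltas": [
    {"gripper":0,"linear":[0.22,-0.01,0.0],"rot":[0,0,0]},
    {"gripper":0,"linear":[0.44,0.0,0.01],"rot":[0,0,0]},
    {"gripper":0,"linear":[0.66,0.03,0.01],"rot":[0,0,0]},
    {"gripper":0,"linear":[0.87,0.08,0.02],"rot":[0,0,0]},
    {"gripper":0,"linear":[1.08,0.15,0.02],"rot":[0,0,0]},
    {"gripper":0,"linear":[1.29,0.23,0.03],"rot":[0,0,0]}
  ]
}}

```text
t: 13.32
eef_pos: [554.1, 56.7, 264.6]
ee_rot: [-0.484, 0.875, 0.002, 0.005]
force: [3.4, 8.0, 2.2]
gripper_width: 17.2
finger_force: 107.4
```

```bash
python3 fr.py
```

```text
pos [554.1  56.7 264.6] R 64.8 phi -0.932 Frad -4.4 Ftan(cw) -7.5 Fz 2.2 w 17.2 q [-0.02  0.33  0.08  1.31  0.01 -1.03]
```

Call:
{"method": "servo_tool", "body": {
  "deltas": [
    {"gripper":0,"linear":[0.2,0.1,0.0],"rot":[0,0,0]},
    {"gripper":0,"linear":[0.38,0.21,0.01],"rot":[0,0,0]},
    {"gripper":0,"linear":[0.56,0.34,0.01],"rot":[0,0,0]},
    {"gripper":0,"linear":[0.73,0.49,0.02],"rot":[0,0,0]},
    {"gripper":0,"linear":[0.88,0.65,0.02],"rot":[0,0,0]},
    {"gripper":0,"linear":[1.02,0.82,0.03],"rot":[0,0,0]}
  ]
}}

```text
t: 13.82
eef_pos: [524.5, 44.8, 264.0]
ee_rot: [-0.484, 0.875, -0.0, 0.005]
force: [6.9, 4.0, 1.1]
gripper_width: 17.5
finger_force: 107.5
```

```bash
python3 fr.py
```

```text
pos [524.5  44.8 264. ] R 64.6 phi -1.431 Frad -3.0 Ftan(cw) -7.4 Fz 1.1 w 17.5 q [-0.04  0.26 -0.02  1.28  0.   -1.05]
```

Call:
{"method": "servo_tool", "body": {
  "deltas": [
    {"gripper":0,"linear":[0.12,0.18,0.0],"rot":[0,0,0]},
    {"gripper":0,"linear":[0.23,0.37,0.01],"rot":[0,0,0]},
    {"gripper":0,"linear":[0.33,0.57,0.01],"rot":[0,0,0]},
    {"gripper":0,"linear":[0.4,0.78,0.02],"rot":[0,0,0]},
    {"gripper":0,"linear":[0.46,0.99,0.02],"rot":[0,0,0]},
    {"gripper":0,"linear":[0.5,1.21,0.03],"rot":[0,0,0]}
  ]
}}

```text
t: 14.32
eef_pos: [492.7, 48.5, 263.3]
ee_rot: [-0.483, 0.876, -0.002, 0.004]
force: [7.7, -1.2, 0.2]
gripper_width: 17.2
finger_force: 107.5
```

```bash
python3 fr.py
```

```text
pos [492.7  48.5 263.3] R 64.3 phi -1.934 Frad -1.6 Ftan(cw) -7.6 Fz 0.2 w 17.2 q [-0.03  0.2  -0.1   1.26  0.   -1.04]
```

Call:
{"method": "servo_tool", "body": {
  "deltas": [
    {"gripper":0,"linear":[0.02,0.22,0.0],"rot":[0,0,0]},
    {"gripper":0,"linear":[0.03,0.44,0.01],"rot":[0,0,0]},
    {"gripper":0,"linear":[0.01,0.66,0.01],"rot":[0,0,0]},
    {"gripper":0,"linear":[-0.02,0.88,0.02],"rot":[0,0,0]},
    {"gripper":0,"linear":[-0.07,1.09,0.02],"rot":[0,0,0]},
    {"gripper":0,"linear":[-0.14,1.3,0.03],"rot":[0,0,0]}
  ]
}}

```text
t: 14.82
eef_pos: [466.1, 67.4, 262.6]
ee_rot: [-0.483, 0.876, -0.004, 0.003]
force: [3.6, -6.0, 3.3]
gripper_width: 17.3
finger_force: 107.7
```

```bash
python3 fr.py
```

```text
pos [466.1  67.4 262.6] R 64.4 phi -2.446 Frad 1.0 Ftan(cw) -6.9 Fz 3.3 w 17.3 q [ 0.01  0.15 -0.16  1.25 -0.   -1.  ]
```

Call:
{"method": "servo_tool", "body": {
  "deltas": [
    {"gripper":0,"linear":[-0.06,0.22,0.0],"rot":[0,0,0]},
    {"gripper":0,"linear":[-0.15,0.43,0.01],"rot":[0,0,0]},
    {"gripper":0,"linear":[-0.25,0.62,0.01],"rot":[0,0,0]},
    {"gripper":0,"linear":[-0.38,0.81,0.02],"rot":[0,0,0]},
    {"gripper":0,"linear":[-0.52,0.97,0.02],"rot":[0,0,0]},
    {"gripper":0,"linear":[-0.68,1.12,0.03],"rot":[0,0,0]}
  ]
}}

```text
t: 15.32
eef_pos: [451.5, 97.0, 261.9]
ee_rot: [-0.483, 0.876, -0.004, 0.003]
force: [3.2, -6.7, 4.8]
gripper_width: 16.9
finger_force: 107.9
```

```bash
python3 fr.py
```

```text
pos [451.5  97.  261.9] R 65.0 phi -2.960 Frad -1.9 Ftan(cw) -7.2 Fz 4.8 w 16.9 q [ 0.08  0.13 -0.18  1.25 -0.   -0.93]
```

Call:
{"method": "servo_tool", "body": {
  "deltas": [
    {"gripper":0,"linear":[-0.17,0.14,0.0],"rot":[0,0,0]},
    {"gripper":0,"linear":[-0.35,0.26,0.01],"rot":[0,0,0]},
    {"gripper":0,"linear":[-0.55,0.37,0.01],"rot":[0,0,0]},
    {"gripper":0,"linear":[-0.75,0.46,0.02],"rot":[0,0,0]},
    {"gripper":0,"linear":[-0.95,0.53,0.02],"rot":[0,0,0]},
    {"gripper":0,"linear":[-1.17,0.59,0.03],"rot":[0,0,0]}
  ]
}}

```text
t: 15.82
eef_pos: [453.4, 129.3, 261.2]
ee_rot: [-0.483, 0.876, -0.003, 0.002]
force: [-0.2, -7.8, 9.7]
gripper_width: 17.2
finger_force: 108.0
```

```bash
python3 fr.py
```

```text
pos [453.4 129.3 261.2] R 65.4 phi 2.820 Frad -2.2 Ftan(cw) -7.4 Fz 9.7 w 17.2 q [ 0.15  0.16 -0.16  1.25 -0.   -0.86]
```

Call:
{"method": "servo_tool", "body": {
  "deltas": [
    {"gripper":0,"linear":[-0.22,0.04,0.0],"rot":[0,0,0]},
    {"gripper":0,"linear":[-0.44,0.06,0.0],"rot":[0,0,0]},
    {"gripper":0,"linear":[-0.66,0.06,0.0],"rot":[0,0,0]},
    {"gripper":0,"linear":[-0.87,0.04,0.0],"rot":[0,0,0]},
    {"gripper":0,"linear":[-1.09,0.01,0.0],"rot":[0,0,0]},
    {"gripper":0,"linear":[-1.31,-0.04,0.0],"rot":[0,0,0]}
  ]
}}

```text
t: 16.32
eef_pos: [469.1, 155.2, 260.9]
ee_rot: [-0.483, 0.876, -0.003, -0.001]
force: [-7.5, -11.9, 11.4]
gripper_width: 17.4
finger_force: 108.8
```

```bash
python3 fr.py
```

```text
pos [469.1 155.2 260.9] R 65.7 phi 2.355 Frad -3.1 Ftan(cw) -13.7 Fz 11.4 w 17.4 q [ 0.2   0.21 -0.1   1.27 -0.01 -0.81]
```

The pull has risen by 6.3 N, so the shoe is snug. I'll stop here and relax the arm back along the tangent so the screw carries no pull.

Call:
{"method": "servo_tool", "body": {
  "deltas": [
    {"gripper":0,"linear":[0.17,0.04,-0.1],"rot":[0,0,0]},
    {"gripper":0,"linear":[0.17,0.04,-0.1],"rot":[0,0,0]},
    {"gripper":0,"linear":[0.17,0.04,-0.1],"rot":[0,0,0]}
  ]
}}

```text
t: 16.57
eef_pos: [467.5, 153.6, 261.3]
ee_rot: [-0.483, 0.876, -0.002, 0.0]
force: [2.7, -4.8, -5.5]
gripper_width: 17.2
finger_force: 109.3
```

```bash
python3 fr.py
```

```text
pos [467.5 153.6 261.3] R 65.7 phi 2.390 Frad -5.3 Ftan(cw) -1.7 Fz -5.5 w 17.2 q [ 0.19  0.2  -0.1   1.27 -0.   -0.82]
```

Call:
{"method": "servo_tool", "body": {
  "deltas": [
    {"gripper":0,"linear":[0.02,0,0.06],"rot":[0,0,0]},
    {"gripper":0.2,"linear":[0.02,0,0.06],"rot":[0,0,0]},
    {"gripper":0.5,"linear":[0.02,0,0.06],"rot":[0,0,0]},
    {"gripper":0.5,"linear":[0.02,0,0.06],"rot":[0,0,0]},
    {"gripper":0.5,"linear":[0.02,0,-0.5],"rot":[0,0,0]},
    {"gripper":0.5,"linear":[0.02,0,-1.5],"rot":[0,0,0]},
    {"gripper":0.5,"linear":[0.02,0,-2.8],"rot":[0,0,0]},
    {"gripper":0.5,"linear":[0.02,0,-3.2],"rot":[0,0,0]},
    {"gripper":0.5,"linear":[0.02,0,-3.2],"rot":[0,0,0]}
  ]
}}

```text
t: 17.32
eef_pos: [467.7, 155.4, 344.9]
ee_rot: [-0.483, 0.875, -0.001, 0.003]
force: [0.9, 0.1, 1.0]
gripper_width: 42.5
finger_force: 0.0
```

```bash
python3 - <<'E'
from h import *
s=read_state();print(s["eef_pos"],s["force"],s["gripper_width"])
hub=np.array([514.7,108]);a=2.385;x=hub+65*np.array([np.cos(a),np.sin(a)])
for z in(225,260,290):print(z,proj("side",np.array([*x,z])))
u,v=proj("side",np.array([*x,260.])).astype(int)
c=camera("side")[v-24:v+24:3,u-14:u+14].astype(float).mean(2).astype(int)
for i,r in enumerate(c):print(v-24+3*i,u-14,' '.join(f"{q:3d}" for q in r))
E
```

```text
[467.71978578 155.38411532 344.94061289] [0.90826833 0.13574835 1.01071046] 42.47901501669721
225 [288.6218865  223.86236209]
260 [288.52434062 208.3678802 ]
290 [288.43795558 194.64621978]
184 274 154 156 155 155 157 154 153 150 150 150 151 153 155 155 154 152 154 150 152 152 153 153 152 155 152 154 151 150
187 274 157 156 154 156 155 155 152 152 151 153 152 155 153 154 153 151 151 150 153 153 148 152 154 150 151 155 151 152
190 274 156 156 155 156 154 152 156 157 157 152 148 133 107  87  79  73  79  82 101 125 141 153 154 153 154 154 154 153
193 274 157 157 156 155 158 156 157 152 154 143 117  81  51  43  45  47  48  42  45  75 114 138 153 152 154 153 152 153
196 274 157 158 153 157 155 151 153 155 152 142 110  60  27  16   1   5   6   7  16  47  86 125 147 151 153 151 153 152
199 274 154 155 156 154 154 154 152 151 151 142 112  74  31   5   7   3   7  14  12  48  87 128 145 155 155 156 150 154
202 274 153 154 153 156 154 155 152 152 150 143 116  71  33   8  13   9   2   5  17  59 102 136 151 153 152 153 153 151
205 274 154 155 155 154 156 155 155 153 154 143 115  71  33  11   2   
[... 309 characters left out ...]
  97 123 146 151 152 151 141 113  74  39   2   0   3   4   6  22  47  88 123 146 151 152 155 152 154
217 274  69  64  65  68  72  82  97  99  97  96  95  85  58  27   5   5  12  17  26  44  56  69  92 118 140 150 153 151
220 274  63  65  68  65  66  64  68  65  62  61  65  75  86  91  84  72  66  68  68  68  66  67  83 113 135 148 154 156
223 274  62  61  64  62  65  68  60  59  52  40  38  46  63  68  65  72  65  66  65  68  64  68  75 100 116 122 127 133
226 274  42  52  59  61  63  64  64  63  64  60  62  64  64  71  71  69  66  67  64  68  61  68  75  92 108 114 115 117
229 274  47  50  53  54  63  70  70  68  69  64  67  61  66  67  71  68  65  60  65  67  65  66  75  94 107 116 117 119
```

The grip stands vertical (column 289, rows 190–218), the arm is clear and nothing is touched. Handing in.

```bash
python3 -c "
from station import ctrl
print(ctrl.hand_in())"
```

```text
the job is handed in; nothing more can be done
None
```

I handed the job in: the grip clicked upright, I wound the shoe down until the pull was about 6.3 N over free running (top of the 3–6 N snug range, under the 7 N limit), then let go with the grip standing; the hand-in gave no verdict, and I did not check the housing or bystanders again at the end.

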